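Clip the electric toothbrush into the bathroom brush rack

ROBOT

A 6-joint arm with a two-finger parallel gripper is mounted at the origin on the work surface. World frame = base frame: x ahead of the robot, y to its left, z up, the work surface at z = 0. Lengths are in m, angles in rad, forces in N, time in s.
With the tool pointing down it reaches from about 0.375 to 0.975 m from the base axis. Payload 3.8 kg.
Tool frame: the origin (TCP) lies on the mounting face of the last link; the fingertips stand 166 mm ahead of it and the grasp point (between the pads) lies 147 mm ahead of it (r.tips_ahead is the distance from the TCP to the fingertips, in m); z points along the fingers, y is the line along which they close (so a half turn about z gives the same grasp; the last joint's range is limited). The gripper opens to 88 mm and grips with 3 to 60 N. Pads are 18 mm wide; open, the fingers measure 123 mm over their backs; the gripper's body (75 mm by 187 mm) begins 45 mm behind the grasp point.
Start: joints at [1.261, 0.264, 1.604, -0, 1.274, -0.037], TCP at [0.182, 0.65, 0.405] pointing down, gripper open.
Joint ranges: [-2.63, 2.63], [-0.94, 2.18], [0.31, 2.57], [-1.31, 4.45], [0, 2.66], [-2.55, 2.55]. Speed limits (rad/s): [2.57, 2.57, 3.14, 3.14, 3.14, 3.14].

INTERFACE

Orientations are given as a unit quaternion [x, y, z, w].
In Python, from workcell import readout, grab_frame, get_calibration, r, spotter gives the robot as it stands.
- The arm moves only by the shell command python3 -m crank 'ROWS' [FORCE]. ROWS is JSON, a list that holds one entry, the list of rows, each a list of 7 numbers: the shift along the tool's x, y, z as a fraction of full scale, then the turn, a rotation vector about the tool's x, y, z as a fraction of full scale, then the finger opening in mm, from 0 to 88.1. A call has 1 to 12 rows; each row shifts and turns the commanded pose from where the row before left it, along the tool's axes as they then stand; what a row does not reach is not made up. Full scale, the value 1, is 0.025 m for a shift and 45 degrees for a turn. A row lasts 1/10 s, in which the tool goes at most 50 mm and 8.59 degrees, less where a joint would pass 70% of its speed; a pose out of reach is approached as far as the arm can. A call with a number of a shift or a turn outside -1 to 1 is refused whole. A call with a gripper value outside its range is refused whole. The fingers move at their own pace and stop on an object; FORCE is the grip in N (left out, the last holds). Time passes only in rows, so rows that do not move let the fingers close. It gives the time, the measured TCP pose, the force, the opening and the grip force at its end, in the units of the state.
- readout.sense(): the state, without advancing time (a new reading comes with each control period).
- grab_frame(name): name is "scene" or "top" or "wrist"; returns the picture (384x512x3 uint8, red, green, blue); there is no depth.
- get_calibration(name): a dict with "camera_matrix" (3x3 intrinsics, pixels), "position" and "orientation" of the camera in the world. Camera axes: x right, y down, z forward; pixel columns grow to the right and rows downward; lengths in m; the calibration is good to about 2 mm. A picture is of the moment at which its call begins: read the wrist's pose just before it. get_calibration takes no time and is no camera call; for the wrist camera it gives the pose at the moment of the call.
- r.finish_job(): hands the job in; it is judged then, once.
Trained networks look in the newest picture that a camera, given by its name, has taken for a name from the list of things; names that differ only in an ending like _2 or _b are one class to them, and where a whole thing is asked for, a point or a joint stands for the part that bears it (a point fixed in the world has none). Each returns a list of dicts, best first, with "p" (0 to 1); they miss things now and then, are a little off and sometimes report something else, mostly with a low value. They report only what shows in the picture. A call takes as long as a camera call. They do not tell look-alikes from the thing itself.
- spotter.trace(camera, label): "mask" (384x512 bool, what is visible of it) and "rect" ([centre column, centre row, width, height] in pixels, round what is visible of it).
The state is a dict: "t": time; "q": joint angles; "joint_velocities": joint speeds; "joint_torque": joint torques, N m; "tcp_pos": TCP position; "tcp_rot": TCP orientation; "force": force on the tool from outside, world axes, zero at the start; "ft_torque": the same for the moment, N m; "gripper_width": finger opening in m; "grip_force": force on a finger pad.
Only numpy, scipy, OpenCV 4.12 (cv2) and the standard library are available. Lean on these libraries where they do the work, as an engineer would, in place of code of your own. Each camera call takes 0.05 s, during which the arm holds its last target. There are 200 camera calls.

TASK

Pick up the electric toothbrush (the thick-handled one) from the bamboo board and snap it down into the one empty pair of spring clips in the white brush rack, until its handle is fully home in both clips. It should lie level and centred along the clips, its head pointing either way; then let go.

Things in the scene. Friction and masses are not known exactly. Their poses are not given: they have to be found in the camera images.
- toothbrush: Electric toothbrush lying on a 12 mm bamboo board; a thin razor and a thin wooden toothbrush lie parallel, 65 mm or more aside. White and grey handle, eight-sided, 150 mm long, 28 mm across flats; beyond one end a thin neck and small head; 223 mm, 0.14 kg. Origin: on the handle's axis, midway along the handle, 14 mm above the board. x: along the handle to the head; z up at the start.
- empty_clips (a point): Seat of the one empty holder (any of three) in the rack: where the middle of the handle's axis belongs, 60 mm above the table. x: along the lane (handle lies along it, either way round), y: across, z up. Its two spring clips, each 16 mm wide along the lane, are centred 52 mm before and behind this point. Between them is free room for fingers, over a base 48 mm below the point.
- rack: White base board 160 x 250 x 8 mm, fixed, origin under its centre, x along the lanes, y along the row. Three holders stand on it 75 mm apart; two hold another electric toothbrush and a round hairbrush. Clips open upward: flared mouth 45 mm wide, 28 mm above the seat; narrowest 21 mm, 11 mm above it; pocket 31 mm wide with a firm floor. Pressed straight down with 5 to 15 N it snaps in.
Mind the look-alikes: they are no part of the job. Leave any blue or purple look-alike of the toothbrush alone.

How it is judged:
At the end, for the whole second after the job is handed in: The electric toothbrush rests in the empty clips: the middle of its handle within 15 mm of the seat along the lane and within 18 mm in plan, at the seat's height within 5 mm above and 6 mm below, its axis within 0.18 rad (10 degrees) of the lane either way round, at rest and released (x of toothbrush in the frame of empty_clips between -0.015 and 0.015 m and horizontal distance between toothbrush and empty_clips below 0.018 m and z of toothbrush in the frame of empty_clips between -0.006 and 0.005 m and angle between the x axis of toothbrush and the x axis of empty_clips, either way round below 0.18 rad and linear speed of toothbrush below 0.03 m/s); the robot touches nothing.
It also fails if it takes over 35 s, if anything falls off the work surface, if the arm or the gripper's body presses on something with over 40 N, if the wrist force passes 120 N, or if a joint passes its speed limit or range.

## Working session

There is one attempt and no reset: what is moved stays moved. The work goes in short steps, Python scripts to look and compute and a shell command to move; the robot and the scene stay as the last step left them, time stands still between calls to the robot, and variables do not carry over. Pictures are saved under pics/ and viewed, at most 10 in all, crops included, and the job is handed in when it is done.

```bash
mkdir -p pics; cat > h.py <<'E'
from workcell import readout, grab_frame, get_calibration, r, spotter
import numpy as np, cv2
from scipy.spatial.transform import Rotation as R
def px2w(cam,uv,z,cal=None):
    c=cal or get_calibration(cam); K=np.array(c["camera_matrix"]); p=np.array(c["position"])
    d=R.from_quat(c["orientation"]).apply(np.linalg.inv(K)@[uv[0],uv[1],1.])
    return p+d*(z-p[2])/d[2]
def w2px(cam,P,cal=None):
    c=cal or get_calibration(cam); K=np.array(c["camera_matrix"])
    q=K@R.from_quat(c["orientation"]).inv().apply(np.array(P)-c["position"]); return q[:2]/q[2]
E
python3 - <<'E'
from h import *
for n in ("top","scene"):
    im=grab_frame(n); cv2.imwrite(f"pics/{n}0.png",im[:,:,::-1])
    for l in ("toothbrush","rack","empty_clips"):
        for d in spotter.trace(n,l): print(n,l,round(d["p"],2),np.round(d["rect"],0))
a=cv2.imread("pics/top0.png");b=cv2.imread("pics/scene0.png")
cv2.imwrite("pics/top0b.png",cv2.resize(a,(800,600)))
c=get_calibration("top");print(c)
s=readout.sense();print(s["t"],s["tcp_pos"],s["tcp_rot"])
E
```

```text
top toothbrush 0.85 [120. 250.  56.  52.]
top toothbrush 0.8 [387. 225.  17.  70.]
top toothbrush 0.66 [270. 155.  25.  69.]
top rack 0.72 [144. 173.  82.  54.]
top empty_clips 0.93 [140. 173.  23.  40.]
scene toothbrush 0.83 [304. 114.  53.   9.]
scene toothbrush 0.63 [281. 231.  40.  52.]
scene toothbrush 0.6 [133. 278.  37.  73.]
scene rack 0.91 [348. 163.  72.  54.]
scene empty_clips 0.62 [354. 148.  41.  34.]
{'camera_matrix': array([[499.98207583,   0.        , 255.60843906],
       [  0.        , 499.98207583, 207.42605904],
       [  0.        ,   0.        ,   1.        ]]), 'position': array([ 0.28695577, -0.08621342,  1.5683034 ]), 'orientation': array([ 0.71374247, -0.69813188,  0.04683956, -0.03145832])}
0.4 [0.18183313 0.64998972 0.40448649] [ 1.35952234e-01  9.90715374e-01 -1.90464461e-04 -3.44517219e-05]
```

View pics/top0b.png

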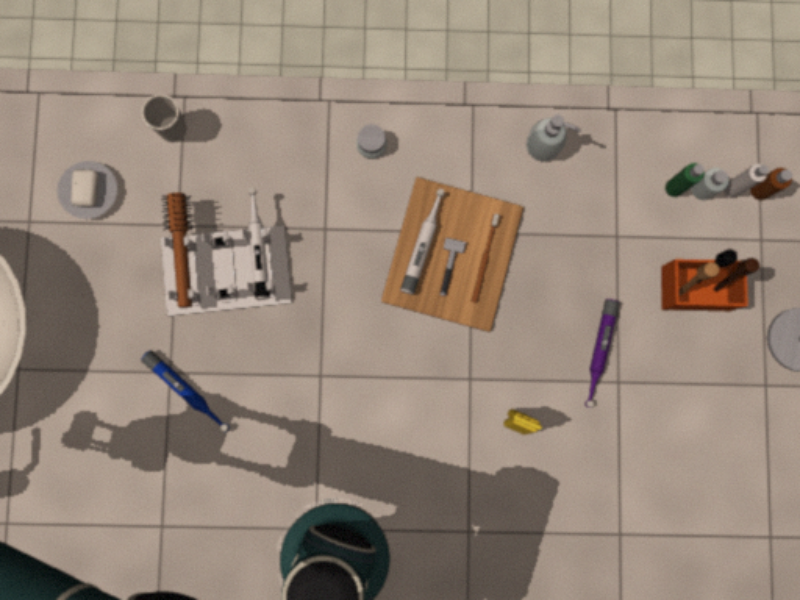

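View pics/scene0.png

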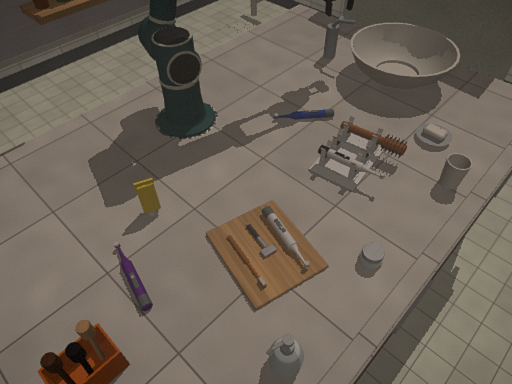

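The white toothbrush lies on the board at about (270,155) in the top picture, with its head up. The empty clips are the middle holder at about (140,173), between the hairbrush and the other white brush. Next I measure both.

```bash
python3 - <<'E'
from h import *
grab_frame("top")
t=[d for d in spotter.trace("top","toothbrush") if abs(d["rect"][0]-270)<20][0]
ys,xs=np.nonzero(t["mask"])
W=np.array([px2w("top",(u,v),0.026)[:2] for u,v in zip(xs,ys)])
vx,vy,x0,y0=cv2.fitLine(W.astype(np.float32),cv2.DIST_HUBER,0,.001,.001).ravel()
ax=np.array([vx,vy]); ax*=np.sign(ax[0]); s=(W-[x0,y0])@ax
lo=np.array([x0,y0])+ax*s.min()
print("len",s.max()-s.min(),"yaw",np.arctan2(ax[1],ax[0]),"handle mid",lo+ax*.075)
for l in ("rack","empty_clips"):
  d=spotter.trace("top",l)[0]; ys,xs=np.nonzero(d["mask"])
  for z in (0.008,0.06,0.088):
    W=np.array([px2w("top",(u,v),z)[:2] for u,v in zip(xs,ys)]).astype(np.float32)
    print(l,z,W.mean(0),cv2.minAreaRect(W))
# neighbours' axes give lane dir: base corners picked in 800px view
for c in ((163,232),(170,315),(292,302),(282,226)): print(c,px2w("top",np.array(c)*.64,0.008)[:2])
s=readout.sense();print(R.from_quat(s["tcp_rot"]).as_matrix().round(3),s["t"])
im=cv2.imread("pics/top0.png")
cv2.imwrite("pics/crop.png",cv2.resize(im[110:215,95:200],(800,600)[1::-1] if 0 else (600,600),interpolation=cv2.INTER_CUBIC))
E
```

```text
len 0.22791528049025372 yaw -0.29127353 handle mid [ 0.5894457  -0.15012714]
rack 0.008 [0.55562186 0.22346443] ((0.5617974996566772, 0.23412759602069855), (0.15861080586910248, 0.2505658268928528), 7.803335666656494)Traceback (most recent call last):
  File "<stdin>", line 13, in <module>
  File "h.py", line 5, in px2w
    c=cal or get_calibration(cam); K=np.array(c["camera_matrix"]); p=np.array(c["position"])
             ~~~~~~~~~~~~~~~^^^^^
ValueError: time passes only in moves, steps and waits
```

```bash
python3 -m crank '[[[-0.96,-0.58,0,0,0,0,60],[-0.96,-0.58,0,0,0,0,60],[-0.96,-0.58,0,0,0,0,60],[-0.96,-0.58,0,0,0,0,60],[-0.96,-0.58,0,0,0,0,60],[-0.96,-0.58,0,0,0,0,60],[-0.96,-0.58,0,0,0,0,60],[-0.96,-0.58,0,0,0,0,60],[-0.96,-0.58,0,0,0,0,60],[-0.96,-0.58,0,0,0,0,60]]]'
python3 -m crank '[[[-0.96,-0.58,0,0,0,0,60],[-0.96,-0.58,0,0,0,0,60],[-0.96,-0.58,0,0,0,0,60],[-0.96,-0.58,0,0,0,0,60],[-0.96,-0.58,0,0,0,0,60],[-0.96,-0.58,0,0,0,0,60],[-0.96,-0.58,0,0,0,0,60],[-0.96,-0.58,0,0,0,0,60],[-0.96,-0.58,0,0,0,0,60],[-0.96,-0.58,0,0,0,0,60],[0,0,0,0,0,0,60]]]'
python3 - <<'E'
from h import *
s=readout.sense();print(s["t"],s["tcp_pos"])
im=grab_frame("wrist");cal=get_calibration("wrist")
np.savez("rackcal.npz",**cal)
print(cal["position"],R.from_quat(cal["orientation"]).as_matrix().round(2))
cv2.imwrite("pics/w1.png",cv2.resize(im[:,:,::-1],(800,600)))
for l in ("empty_clips","rack"):
  for d in spotter.trace("wrist",l):
    print(l,d["p"],d["rect"])
    ys,xs=np.nonzero(d["mask"])
    z=.008 if l=="rack" else .06
    W=np.array([px2w("wrist",(u,v),z,cal)[:2] for u,v in zip(xs,ys)]).astype(np.float32)
    print(W.mean(0),cv2.minAreaRect(W))
E
```

```text
t: 1.55
tcp_pos: [0.3746, 0.4448, 0.405]
tcp_rot: [0.136, 0.991, 0.0, 0.0]
force: [0.1, -0.9, 0.6]
gripper_width: 0.0601
grip_force: 0.0
t: 2.65
tcp_pos: [0.5678, 0.2392, 0.4048]
tcp_rot: [0.138, 0.99, -0.0, 0.001]
force: [-0.6, 0.8, 0.0]
gripper_width: 0.06
grip_force: 0.0
2.65 [0.56781847 0.23921428 0.40482612]
[0.48645983 0.26401985 0.383837  ] [[ 0.27  0.91  0.31]
 [ 0.96 -0.26 -0.09]
 [ 0.    0.32 -0.95]]
empty_clips 0.65 [249.8, 173.3, 87.1, 122.8]
[0.55762124 0.23986095] ((0.565971851348877, 0.23596136271953583), (0.13769474625587463, 0.05414920672774315), 7.4991230964660645)
rack 0.88 [253.8, 147.4, 222.7, 180.1]
[0.55093306 0.25378552] ((0.5620071887969971, 0.23888854682445526), (0.16025690734386444, 0.24887578189373016), 7.5035810470581055)
```

View pics/w1.png

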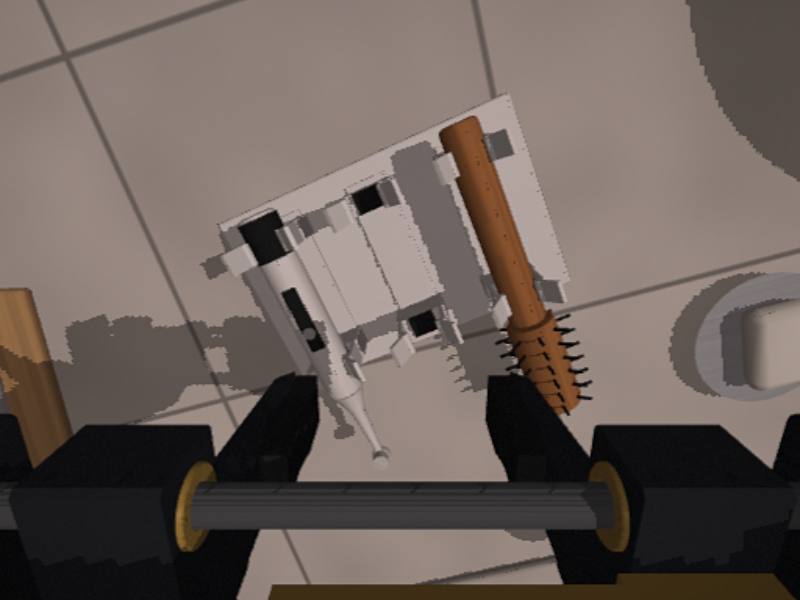

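The wrist picture shows the middle holder empty. Its dark pocket floors are at (368,199) and (424,322) in the 800 px view, with the rack base around them. Next I compute the seat from those floors and check it.

```bash
python3 - <<'E'
from h import *
cal=dict(np.load("rackcal.npz"))
a,b=[px2w("wrist",np.array(c)*.64,0.046,cal)[:2] for c in ((368,199),(424,322))]
print(a,b,np.linalg.norm(b-a),(a+b)/2,np.degrees(np.arctan2(*(b-a)[::-1])))
E
python3 -m crank '[[[-0.5,-0.98,0,0,0,0,60],[-0.5,-0.98,0,0,0,0,60],[-0.5,-0.98,0,0,0,0,60],[-0.5,-0.98,0,0,0,0,60],[-0.5,-0.98,0,0,0,0,60],[-0.3,-0.98,0,0,0,0,60],[-0.3,-0.98,0,0,0,0,60],[-0.3,-0.98,0,0,0,0,60],[-0.3,-0.98,0,0,0,0,60]]]'
python3 -m crank '[[[-0.3,-0.98,0,0,0,0,60],[-0.3,-0.98,0,0,0,0,60],[-0.3,-0.98,0,0,0,0,60],[-0.2,-0.98,0,0,0,0,60],[-0.2,-0.98,0,0,0,0,60],[-0.2,-0.98,0,0,0,0,60],[0,0,0,0,0,0,60]]]'
python3 - <<'E'
from h import *
s=readout.sense();print(s["t"],s["tcp_pos"],s["tcp_rot"])
im=grab_frame("wrist");cal=get_calibration("wrist")
np.savez("tbcal.npz",**cal)
cv2.imwrite("pics/w2.png",cv2.resize(im[:,:,::-1],(800,600)))
for d in spotter.trace("wrist","toothbrush"):
    print(d["p"],d["rect"])
    ys,xs=np.nonzero(d["mask"])
    W=np.array([px2w("wrist",(u,v),.026,cal)[:2] for u,v in zip(xs,ys)])
    vx,vy,x0,y0=cv2.fitLine(W.astype(np.float32),cv2.DIST_HUBER,0,.001,.001).ravel()
    ax=np.array([vx,vy])*np.sign(vx); t=(W-[x0,y0])@ax
    print("len",np.ptp(t),"yaw",np.arctan2(ax[1],ax[0]),"handle mid",np.array([x0,y0])+ax*(t.min()+.075))
E
```

```text
[0.51114769 0.23193638] [0.61275426 0.24629989] 0.10261679696542111 [0.56195097 0.23911813] 8.046243686197185
t: 3.7
tcp_pos: [0.5952, 0.0046, 0.4049]
tcp_rot: [0.135, 0.991, 0.0, 0.0]
force: [-0.1, -0.2, -0.2]
gripper_width: 0.0598
grip_force: 0.0
t: 4.4
tcp_pos: [0.5918, -0.1485, 0.4048]
tcp_rot: [0.137, 0.991, -0.0, 0.0]
force: [0.4, -0.2, 0.5]
gripper_width: 0.06
grip_force: 0.0
4.4 [ 0.59184844 -0.14851894  0.40481872] [ 1.36593220e-01  9.90627165e-01 -3.29316324e-04  6.87386439e-05]
0.9 [258.1, 193.9, 26.8, 169.9]
len 0.2280809103154519 yaw -0.30232164 handle mid [ 0.59535675 -0.14818535]
```

View pics/w2.png

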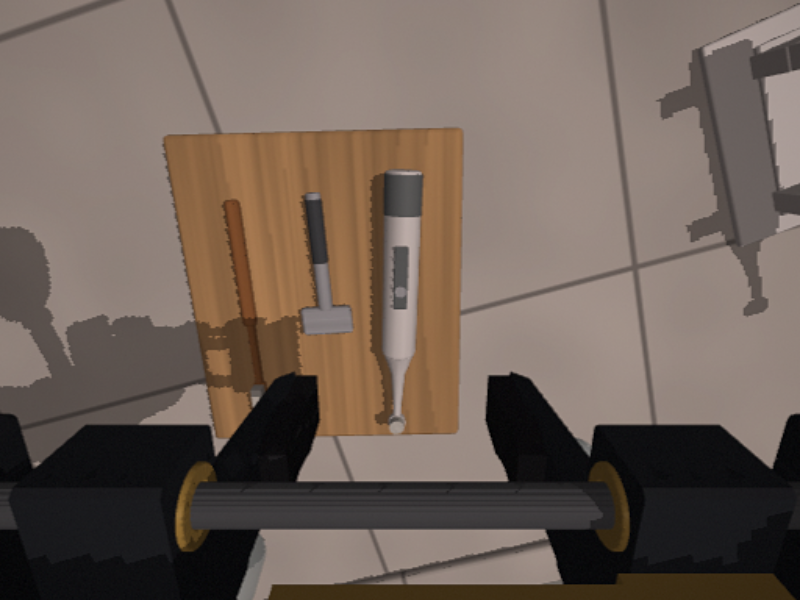

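Wrist view: the white brush is upright at column 402, between the fingers, with the butt at row 172 and the handle end near row 357. It is aligned with the gripper and the razor is clear to the left. I go down and grip.

```bash
python3 -m crank '[[[-0.1,0.04,1,0,0,0.036,60],[0,0,1,0,0,0,60],[0,0,1,0,0,0,60],[0,0,1,0,0,0,60],[0,0,1,0,0,0,60],[0,0,1,0,0,0,60],[0,0,1,0,0,0,60],[0,0,0.8,0,0,0,60],[0,0,0.6,0,0,0,60],[0,0,0.35,0,0,0,60],[0,0,0.15,0,0,0,60],[0,0,0,0,0,0,60]]]'
python3 -m crank '[[[0,0,0,0,0,0,20],[0,0,0,0,0,0,20],[0,0,0,0,0,0,20],[0,0,0,0,0,0,20],[0,0,0,0,0,0,20],[0,0,0,0,0,0,20],[0,0,0,0,0,0,20],[0,0,0,0,0,0,20]]]' 50
```

```text
t: 5.7
tcp_pos: [0.5951, -0.1469, 0.1823]
tcp_rot: [0.15, 0.989, 0.0, 0.0]
force: [-0.2, -0.2, -0.6]
gripper_width: 0.0602
grip_force: 0.0
t: 6.5
tcp_pos: [0.5951, -0.1475, 0.1828]
tcp_rot: [0.15, 0.989, -0.0, 0.0]
force: [-0.9, -1.5, 5.0]
gripper_width: 0.0274
grip_force: 50.0
```

```bash
python3 -m crank '[[[0,0,-0.5,0,0,0,20],[0,0,-1,0,0,0,20],[0,0,-1,0,0,0,20],[0,0,-1,0,0,0,20],[0,0,-1,0,0,0,20],[0,0,-1,0,0,0,20],[0,0.4,-1,0,0,0,20],[0.39,0.93,0,0,0,0,20],[0.39,0.93,0,0,0,0,20],[0.39,0.93,0,0,0,0,20],[0.39,0.93,0,0,0,0,20]]]'
python3 -m crank '[[[0.39,0.93,0,0,0,0,20],[0.39,0.93,0,0,0,0,20],[0.39,0.93,0,0,0,0,20],[0.39,0.93,0,0,0,0,20],[0.39,0.93,0,0,0,0,20],[0.39,0.93,0,0,0,0,20],[0.39,0.93,0,0,0,0,20],[0.39,0.93,0,0,0,0,20],[0.39,0.93,0,0,0,0,20],[0.39,0.93,0,0,0,0,20],[0.39,0.93,0,0,0,0,20],[0,0,0,0,0,0,20]]]'
python3 -m crank '[[[0,0,0,0,0,-0.139,20],[0,0,0,0,0,-0.139,20],[0,0,0,0,0,-0.139,20],[0,0,0,0,0,-0.14,20],[0,0,0,0,0,0,20]]]'
python3 - <<'E'
from h import *
s=readout.sense();print(s["t"],s["tcp_pos"],s["tcp_rot"],s["force"],s["gripper_width"])
im=grab_frame("wrist");cal=get_calibration("wrist")
cv2.imwrite("pics/w3.png",cv2.resize(im[:,:,::-1],(800,600)))
M=R.from_quat(s["tcp_rot"]); g=s["tcp_pos"]+M.apply([0,0,.157])
for l in (-.075,0,.075): print(l,w2px("wrist",g-M.apply([l,0,0]),cal)/.64)
for d in spotter.trace("wrist","toothbrush"): print(d["p"],d["rect"])
E
```

```text
t: 7.6
tcp_pos: [0.5875, -0.036, 0.3446]
tcp_rot: [0.15, 0.989, 0.0, -0.0]
force: [0.6, 0.2, -1.1]
gripper_width: 0.0271
grip_force: 50.0
t: 8.8
tcp_pos: [0.5606, 0.2414, 0.3445]
tcp_rot: [0.149, 0.989, 0.001, -0.001]
force: [0.5, 0.4, -1.0]
gripper_width: 0.0276
grip_force: 50.0
t: 9.3
tcp_pos: [0.5613, 0.2382, 0.3445]
tcp_rot: [-0.068, 0.998, -0.0, -0.0]
force: [0.7, -0.1, -1.3]
gripper_width: 0.0274
grip_force: 50.0
9.3 [0.56127318 0.2381638  0.34451816] [-6.81518415e-02  9.97674836e-01 -1.59401793e-04 -4.72319075e-04] [ 0.66397137 -0.07532615 -1.34309621] 0.02742513848279512
-0.075 [397.37149062 181.80363737]
0 [398.72139874 412.1340738 ]
0.075 [399.71048789 580.8991435 ]
0.74 [258.0, 245.8, 65.6, 256.4]
0.59 [429.9, 14.8, 50.9, 29.6]
```

View pics/w3.png

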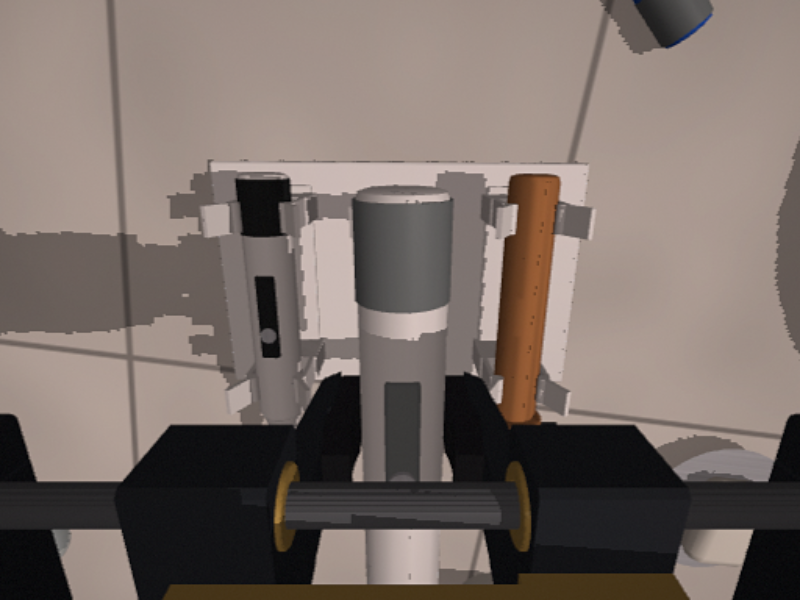

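The butt face is at (402,193), against an expected row of 182, so the brush sits about 3 mm headward. It is centred over the empty holder and straight. I correct that and go down.

```bash
python3 -m crank '[[[0.1,0.03,0.5,0,0,0,20],[0,0,0.8,0,0,0,20],[0,0,0.8,0,0,0,20],[0,0,0.8,0,0,0,20],[0,0,0.6,0,0,0,20],[0,0,0.3,0,0,0,20],[0,0,0.1,0,0,0,20],[0,0,0,0,0,0,20]]]' 60
python3 -m crank '[[[0,0,0.16,0,0,0,20],[0,0,0.16,0,0,0,20],[0,0,0.16,0,0,0,20],[0,0,0,0,0,0,20]]]'
```

```text
t: 10.2
tcp_pos: [0.5591, 0.2392, 0.2472]
tcp_rot: [-0.068, 0.998, 0.0, -0.0]
force: [0.2, 0.1, -1.8]
gripper_width: 0.0273
grip_force: 60.0
t: 10.6
tcp_pos: [0.5605, 0.2386, 0.2373]
tcp_rot: [-0.068, 0.998, -0.001, 0.002]
force: [2.3, -5.6, 4.1]
gripper_width: 0.0272
grip_force: 60.0
```

```bash
python3 -m crank '[[[0,-0.06,0.16,0,0,0,20],[0,0,0.16,0,0,0,20],[0,0,0.16,0,0,0,20],[0,0,0,0,0,0,20]]]'
```

```text
t: 11.0
tcp_pos: [0.5599, 0.237, 0.2235]
tcp_rot: [-0.068, 0.998, -0.0, 0.001]
force: [2.0, -4.2, 0.8]
gripper_width: 0.027
grip_force: 60.0
```

```bash
python3 -m crank '[[[0,-0.03,0.12,0,0,0,20],[0,0,0.12,0,0,0,20],[0,0,0.06,0,0,0,20],[0,0,0,0,0,0,20]]]'
```

```text
t: 11.4
tcp_pos: [0.5592, 0.2367, 0.2167]
tcp_rot: [-0.068, 0.998, -0.0, -0.0]
force: [-3.5, -5.6, 10.1]
gripper_width: 0.0271
grip_force: 60.0
```

```bash
python3 -m crank '[[[0,-0.03,0.08,0,0,0,20],[0,0,0.06,0,0,0,20],[0,0,0,0,0,0,20]]]'
python3 - <<'E'
from h import *
im=grab_frame("wrist");cv2.imwrite("pics/w4.png",cv2.resize(im[:,:,::-1],(800,600)))
E
```

```text
t: 11.7
tcp_pos: [0.5593, 0.2366, 0.2166]
tcp_rot: [-0.068, 0.998, 0.0, -0.001]
force: [-11.9, -6.4, 29.3]
gripper_width: 0.0275
grip_force: 60.0
```

View pics/w4.png

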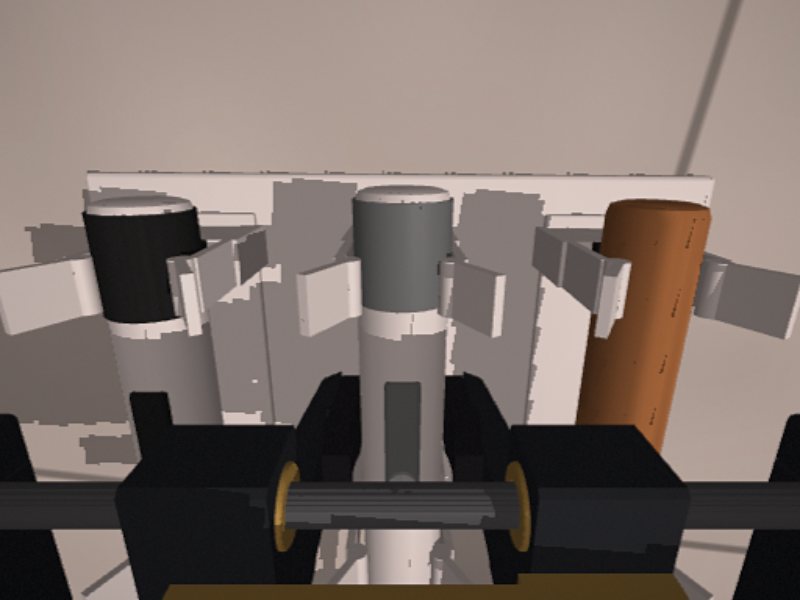

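The brush sits in the clips beside its neighbours, with the butt still at (402,193), so it has not slipped. The force rises steeply with no further travel, so it is on the floor of the clips. I release and withdraw.

```bash
python3 -m crank '[[[0,0,-0.06,0,0,0,44],[0,0,0,0,0,0,44],[0,0,0,0,0,0,44],[0,0,0,0,0,0,44],[0,0,-0.3,0,0,0,44],[0,0,-0.8,0,0,0,44],[0,0,-1,0,0,0,44],[0,0,-1,0,0,0,44],[0,0,-1,0,0,0,44],[0,0,-1,0,0,0,44],[0,0,-1,0,0,0,44],[0,0,0,0,0,0,44]]]'
python3 - <<'E'
from h import *
im=grab_frame("wrist");cal=get_calibration("wrist");cv2.imwrite("pics/w5.png",cv2.resize(im[:,:,::-1],(800,600)))
s=readout.sense();print(s["t"],s["force"],s["gripper_width"])
ang=np.radians(7.8);c=np.array([.562,.239])
for l in (-.075,.075): print(w2px("wrist",[*(c+l*np.array([np.cos(ang),np.sin(ang)])),.06],cal)/.64)
for d in spotter.trace("wrist","toothbrush"):
    ys,xs=np.nonzero(d["mask"])
    W=np.array([px2w("wrist",(u,v),.06,cal)[:2] for u,v in zip(xs,ys)])
    vx,vy,x0,y0=cv2.fitLine(W.astype(np.float32),cv2.DIST_HUBER,0,.001,.001).ravel()
    ax=np.array([vx,vy])*np.sign(vx); t=(W-[x0,y0])@ax
    print(d["p"],"len",np.ptp(t),"yaw",np.arctan2(ax[1],ax[0]),"mid",np.array([x0,y0])+ax*(t.min()+.075))
E
```

```text
t: 12.95
tcp_pos: [0.5608, 0.2368, 0.3711]
tcp_rot: [-0.068, 0.998, 0.001, 0.004]
force: [1.0, -0.3, 0.5]
gripper_width: 0.044
grip_force: 0.0
13.0 [ 0.44657369 -0.34804906 -0.39106238] 0.04423083881363308
[403.33391363 167.29414183]
[403.12270183 390.74931436]
0.79 len 0.22721753131407818 yaw 0.13644843 mid [0.55772601 0.2370823 ]
0.67 len 0.0428478932734213 yaw 1.506672 mid [0.39700909 0.40263113]
```

View pics/w5.png

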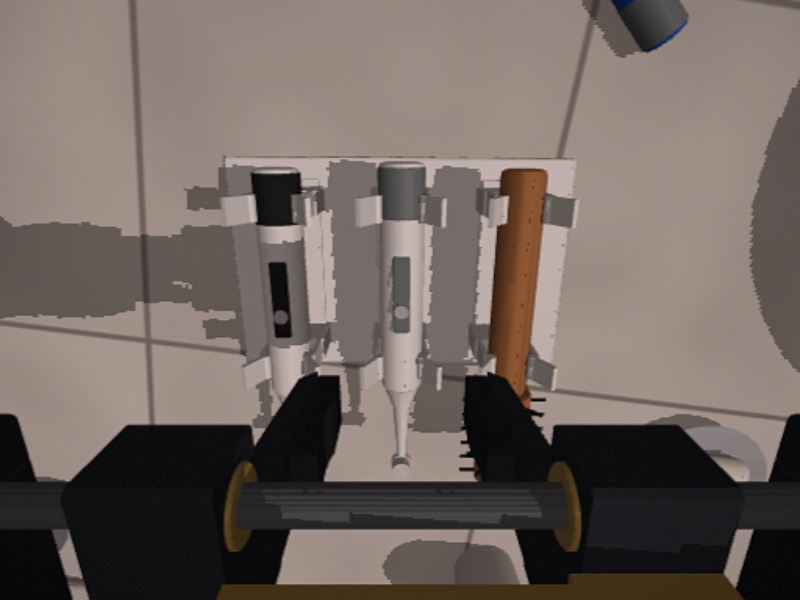

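The brush lies in both middle clips, with the butt at row 165, the handle end near row 390 and column 402. Its midpoint is within about 5 mm of the seat, and it is aligned and released.

```bash
python3 -c "
from workcell import r
print(r.finish_job())"
```

```text
the job is handed in; nothing more can be done
None
```

I pressed the electric toothbrush down into the empty middle pair of clips until it stopped on the floor. I then released it about 5 mm from the seat along the lane and aligned with it, and handed the job in at about 13 s; no verdict came back.

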